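# Load the robot's battery carrier and clamp its stop

## Task

Load all the battery packs standing on the bench into the carrier tray: back the stop's wing nut off by half a turn or more, draw the spring pin and park it in its side notch, slide the stop open, and stand the packs upright in the channel, end to end, from the fixed end. With the packs in, push the stop up to the last one, let the spring pin drop home in the hole there and turn the wing nut hard tight again; leave the other things on the bench where they are.

Things in the scene. Friction and masses are not known exactly. Their poses are not given: they have to be found in the camera images.
- tray_end (a point): Battery carrier tray: open aluminium channel fixed to the bench, 417 mm long, 62 mm wide inside, side walls 6 mm thick, 22 mm high inside. Point: on its floor (12 mm above the bench), on the centre line, at the inner face of the fixed end wall (74 mm above the bench). y: along the channel from the fixed end to the stop; x: across, away from the robot; z up. Packs stand in it with their length along y
- stop (a joint): Sliding stop, a block filling the channel. 0 at the start, grows along y to 0.252 m; its face is 4 mm + this from the fixed end. Slides with 3 N once free (nut slack, pin drawn). The pin catches in floor holes at 0, 0.070, 0.140, 0.210 m (for 0, 1, 2, 3 packs, with 4 mm play for the row), from within 3 mm, and then holds it to 2 mm. The tight nut clamps it too
- stop_face (a point): Centre of the stop's face that bears on the packs, 45 mm above the bench; face 60 mm wide, 78 mm high above the bench, on a plate 12 mm thick. Behind it the stop's body is 42 mm high above the bench and 134 mm long. Axes as the tray's
- stop_lug (a point): Tab for pushing the stop along, on the robot's side of the channel, 62 mm from the centre line, 88 mm behind the stop's face: upright, 12 mm thick along y, 30 mm wide along x, from 36 to 86 mm above the bench; this point is in its middle, 64 mm above the bench. Pinch it across its thickness (fingers in line along y). Axes as the tray's
- nut_wings (a point): Steel wing nut on the stop, axis upright, 52 mm behind the face. Point: on the axis, 68 mm above the bench when tight (rises 4 mm a turn). x: along the wings, 64 mm tip to tip, 12 mm thick, flat-sided, from 52 to 74 (middle) or 84 mm (tips) above the bench. Along the channel only 40 mm from the axis to the stop's plate and 42 mm to the pin's crown: wide-open fingers do not fit there, open just enough
- nut (a joint): Wing nut: 0 hard tight, grows as it is undone (anticlockwise from above) to 3.9 rad. Takes 0.1 N m to turn and stays where left. Tight, it holds the stop against 25 N; it drags below 1 rad and frees the stop above 1.5
- pin_head (a point): T-shaped black head of the upright spring pin, on the centre line 114 mm behind the stop's face: 46 mm long (x), 14 mm thick (y), 22 mm high; point: its middle, on the pin's axis, 96 mm above the bench when home. Below it a 12 mm stem, then a steel crown of four studs, 40 mm across, up to 66 mm above the bench
- pin (a joint): Lift of the spring pin (m): 0 home in a hole, 0.007 tip resting on the floor between holes, 0.010 parked, 0.022 at most. A spring pulls it down with 3 to 7 N
- pin_turn (a joint): Turn of the pin's head, anticlockwise from above (rad): 0 head across the channel, in the crown's deep slot; 1.31 the side notch, where the drawn pin is parked. Turns only while lifted 0.015 m or more. Let down at 1.31 (within 0.1) it rests 4 mm deep in the notch and stays drawn; let down at 0 it drops into the hole below, or onto the floor until the stop reaches one
- packA_c (a point): Battery pack, may be absent: grey box 70 (x) x 54 (y) x 56 mm high, a black loop handle on top, 88 mm high in all, 0.3 to 0.55 kg. Point: half-way up, 44 mm over its foot. The handle's bar runs along x over the middle: 64 mm long, 16 mm thick (y), 14 mm high, its centre 37 mm above this point, 18 mm clear under it. Either way round will do
- packB_c (a point): Battery pack, may be absent: grey box 70 (x) x 54 (y) x 56 mm high, a black loop handle on top, 88 mm high in all, 0.3 to 0.55 kg. Point: half-way up, 44 mm over its foot. The handle's bar runs along x over the middle: 64 mm long, 16 mm thick (y), 14 mm high, its centre 37 mm above this point, 18 mm clear under it. Either way round will do
- packC_c (a point): Battery pack, may be absent: grey box 70 (x) x 54 (y) x 56 mm high, a black loop handle on top, 88 mm high in all, 0.3 to 0.55 kg. Point: half-way up, 44 mm over its foot. The handle's bar runs along x over the middle: 64 mm long, 16 mm thick (y), 14 mm high, its centre 37 mm above this point, 18 mm clear under it. Either way round will do
- spool: Bystander, leave alone: lying filament spool, 196 mm across, 60 mm high; the origin is in its underside
- caliper: Bystander, leave alone: caliper lying flat, 150 mm long; the origin is in its underside
- driver: Bystander, leave alone: screwdriver, 200 mm long; the origin is in its underside
- bracket: Bystander, leave alone: orange printed angle bracket, 60 x 50 mm, 53 mm high; the origin is in its underside
- ipa: Bystander, leave alone: bottle, 60 mm across, 160 mm high; the origin is in its underside
- mug: Bystander, leave alone: white mug, 80 mm across, 95 mm high; the origin is in its underside
- mouse: Bystander, leave alone: black computer mouse, 60 mm across; the origin is in its underside
Mind the look-alikes: they are no part of the job. Leave any green look-alike of the part that bears packB_c alone.

How it is judged:
By the outcome, as a careful person would: the job done as asked, in the order asked, and still so for the second after the job is handed in, with the robot touching nothing.
Of packA, packB, packC only 2 to 3 are there at a start; the rules pass over those that are not, and their reading is None.
At some moment in a run one of packA, packB, packC may be knocked a few centimetres aside while the robot is not near it.
It also fails if it takes over 210 s, if anything falls off the work surface, if the arm or the gripper's body presses on something with over 40 N, if the wrist force passes 120 N, or if a joint passes its speed limit or range.

## Robot

A 6-joint arm with a two-finger parallel gripper is mounted at the origin on the work surface. World frame = base frame: x ahead of the robot, y to its left, z up, the work surface at z = 0. Lengths are in m, angles in degrees, forces in N, time in s.
With the tool pointing down it reaches from about 0.25 to 0.725 m from the base axis. Payload 9.7 kg.
Tool frame: the origin (TCP) lies between the finger pads; the fingertips stand 11 mm ahead of it and the grasp point (between the pads) lies 8 mm behind it; y points along the fingers, x is the direction in which the jaws open and shut, and the axes are right-handed (so a half turn about y gives the same grasp; the last joint's range is limited). The gripper opens to 85 mm and grips with 20 to 120 N. Pads are 22 mm wide; open, the fingers measure 114 mm over their backs; the gripper's body (76 mm by 85 mm) begins 54 mm behind the grasp point. The pads swing forward as they close: fully open they stand 13 mm farther back than shut.
Start: joints at [-73.912, 4.979, 10.078, 95.1, 0, 90], TCP at [0.152, -0.528, 0.242] pointing down, gripper open.
Joint ranges: [-179.16, 179.16], [-48.56, 103.87], [-65.8, 70.77], [-126.05, 130.52], [-82.76, 87.17], [-180, 180]. Speed limits (degrees/s): [127.2, 127.2, 147.25, 180, 180, 180].

## Interface

Orientations are given as [roll, pitch, yaw] about the fixed x, y, z axes, in that order (R = Rz(yaw) Ry(pitch) Rx(roll)).
In Python, from workcell import bot, vision gives the robot as it stands. The module is installed in compiled form; this text tells all that it offers.
- The arm moves only by the shell command python3 -m crank 'ROWS' [OPENING] [FORCE]. ROWS is text: rows parted by semicolons, each of 6 numbers parted by spaces: the shift along the tool's x, y, z in m, then the turn, a rotation vector about the tool's x, y, z in rad. A call has 1 to 8 rows; each row is the pose to reach, as a shift and turn from the pose commanded when the call began, along the tool's axes at that moment; what a row does not reach only later rows make up. A row lasts 1/10 s, in which the tool goes at most 50 mm and 8.59 degrees, less where a joint would pass 70% of its speed; a pose out of reach is approached as far as the arm can. A call with a gripper value outside its range is refused whole. OPENING is the gripper's target within -1 to 1 (shut at 1, half-way at 0, fully open at -1), set as the call begins (- or left out, the last holds). The fingers move at their own pace and stop on an object; FORCE is the grip in N (left out, the last holds). Time passes only in rows, so rows that repeat a pose let the fingers close. It gives the time, the measured TCP pose, the force and the opening at its end, in the units of the state.
- bot.get_obs(): the state, without advancing time (a new reading comes with each control period).
- vision.camera(name): name is "scene" or "side" or "wrist"; returns the picture (420x560x3 uint8, red, green, blue); there is no depth.
- vision.get_calibration(name): a dict with "fx", "fy", "cx", "cy" (pixels), "rvec" (rotation vector, rad) and "tvec" (3), from world to camera coordinates, as OpenCV has them. Camera axes: x right, y down, z forward; pixel columns grow to the right and rows downward; lengths in m; the calibration is good to about 2 mm. A picture is of the moment at which its call begins: read the wrist's pose just before it. get_calibration takes no time and is no camera call; for the wrist camera it gives the pose at the moment of the call.
- bot.job_done(): hands the job in, once; it reports no verdict.
The state is a dict: "time": time; "q": joint angles; "qd": joint speeds; "joint_efforts": joint torques, N m; "ee_pos": TCP position; "tcp_rot": TCP orientation; "wrist_force": force on the tool from outside, world axes, zero at the start; "torque": the same for the moment, N m; "opening": finger opening in m.
Only numpy, scipy, OpenCV 4.12 (cv2) and the standard library are available. Lean on these libraries where they do the work, as an engineer would, in place of code of your own. Each camera call takes 0.05 s, during which the arm holds its last target. There are 200 camera calls.

## Working session

There is one attempt and no reset: what is moved stays moved. The work goes in short steps, Python scripts to look and compute and a shell command to move; the robot and the scene stay as the last step left them, time stands still between calls to the robot, and variables do not carry over. Pictures are saved under pics/ and viewed, about 12 in all and at most 16, crops included, and the job is handed in when it is done.

```bash
mkdir -p pics; cat > h.py <<'E'
import numpy as np, cv2
from workcell import bot, vision
def shot(name,fn,crop=None,scale=1):
    im=vision.camera(name)[:,:,::-1].copy(); cv2.imwrite('pics/full_'+fn,im)
    if crop: x0,y0,x1,y1=crop; im=im[y0:y1,x0:x1]
    if scale!=1: im=cv2.resize(im,None,fx=scale,fy=scale,interpolation=cv2.INTER_CUBIC)
    cv2.imwrite('pics/'+fn,im)
def cal(name):
    c=vision.get_calibration(name); R=cv2.Rodrigues(np.array(c['rvec'],float))[0]
    K=np.array([[c['fx'],0,c['cx']],[0,c['fy'],c['cy']],[0,0,1.]]); return K,R,np.array(c['tvec'],float).ravel()
def px2w(name,uv,z,c=None):
    K,R,t=c or cal(name); o=-R.T@t; d=R.T@np.linalg.inv(K)@np.array([uv[0],uv[1],1.]); return o+d*(z-o[2])/d[2]
def w2px(name,P,c=None):
    K,R,t=c or cal(name); p=K@(R@np.array(P,float)+t); return p[:2]/p[2]
E
python3 - <<'E'
from h import *
shot('scene','s0.png');shot('side','d0.png')
a=cv2.imread('pics/s0.png');b=cv2.imread('pics/d0.png')
for n in('scene','side','wrist'):
    K,R,t=cal(n);print(n,K[0,0],-R.T@t,R[2])
print(bot.get_obs())
E
```

```text
scene 440.348858427173 [ 1.2440238  -0.03177097  1.20113771] [-0.51291801  0.04191341 -0.85741378]
side 396.47486828802744 [0.53393237 0.81706501 0.73414906] [ 0.04195253 -0.7686216  -0.63832658]
wrist 304.51835554880336 [ 0.22510535 -0.50730553  0.37426382] [-0.28573177 -0.08176665 -0.95481494]
{'time': 0.1, 'q': array([-7.39112358e+01,  5.00877495e+00,  1.00388438e+01,  9.50972238e+01,
        1.34486567e-03,  8.99992812e+01]), 'qd': array([-0.01575246, -0.13575137,  0.12645258,  0.03270529,  0.04128558,
       -0.08392994]), 'joint_efforts': array([ 2.10987542e-03, -5.21561086e+01,  4.65652585e+01,  1.62193476e-02,
        1.22970528e-04, -1.46832754e-06]), 'ee_pos': array([ 0.15237705, -0.52828827,  0.24164466]), 'tcp_rot': array([-8.99986543e+01,  6.71548649e-02, -7.39105170e+01]), 'wrist_force': array([ 1.09676288, -0.5633934 ,  0.93804992]), 'torque': array([ 0.01684203, -0.03547002, -0.06100459]), 'opening': 0.08530214317514972}
```

View pics/s0.png

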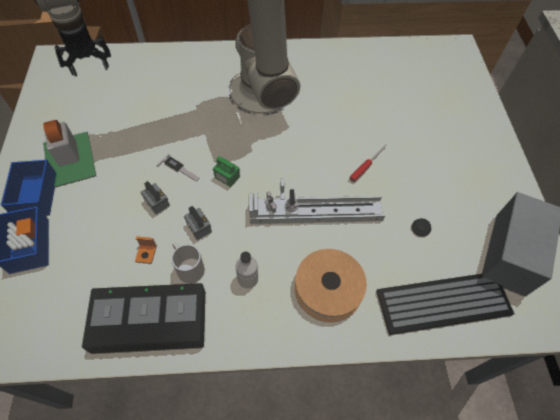

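View pics/d0.png

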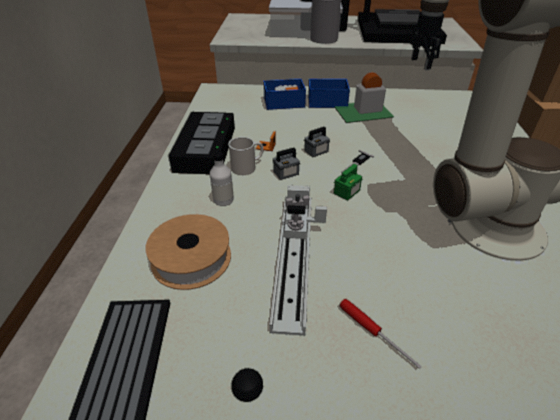

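```bash
python3 - <<'E'
import cv2,numpy as np
a=cv2.imread('pics/s0.png')[140:270,130:400];b=cv2.imread('pics/d0.png')[110:340,250:370]
a=cv2.resize(a,(800,385),interpolation=2)
cv2.imwrite('pics/a.png',a)
a2=cv2.resize(cv2.imread('pics/s0.png')[170:235,240:320],(480,390),interpolation=2)
b=cv2.resize(b,(313,600),interpolation=2)
c=np.zeros((600,800,3),np.uint8);c[:390,:480]=a2;c[:,485:798]=b
cv2.imwrite('pics/b.png',c)
E
```

```text
(no output)
```

View pics/a.png

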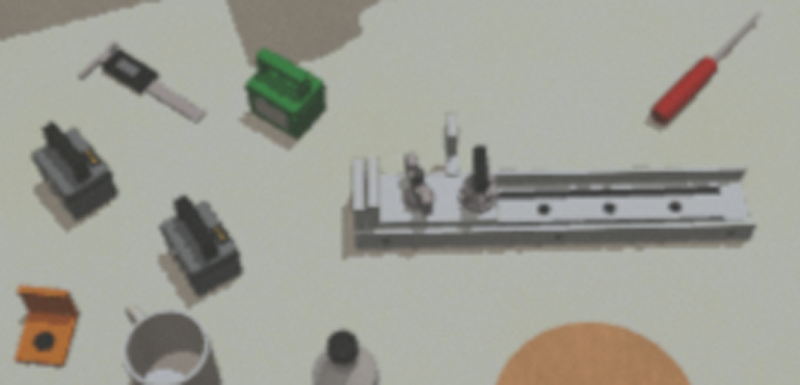

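View pics/b.png

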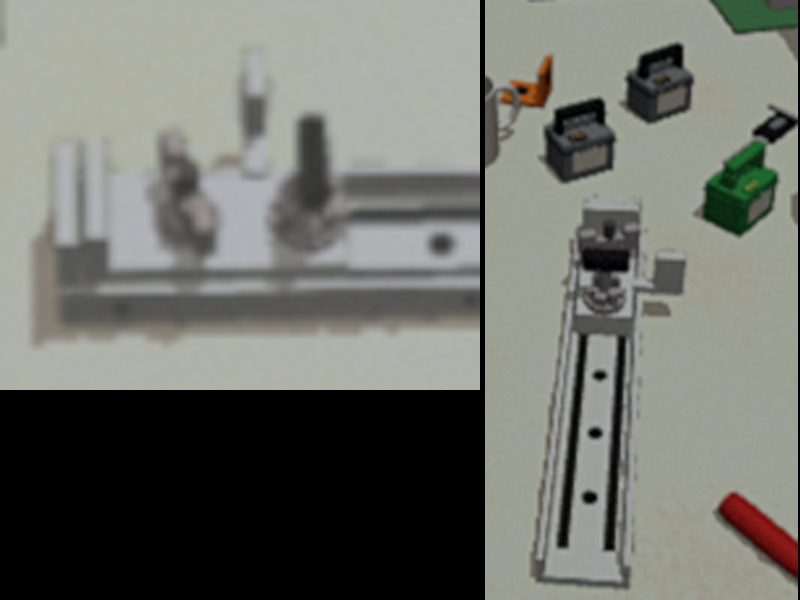

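```bash
cat > fit.py <<'E'
from h import *
from scipy.optimize import least_squares
A=lambda u,v:(130+u/2.963,140+v/2.963)
L=lambda u,v:(240+u/6,170+v/6)
B=lambda u,v:(250+(u-485)/2.608,110+v/2.608)
cs,cd=cal('scene'),cal('side')
M=[((0,.118,.103),'s',L(312,125)),((0,.118,.096),'d',B(606,260)),((-.062,.092,.061),'d',B(670,272))]
M+=[((0,.188+.07*k,.012),'s',A(*p)) for k,p in enumerate([(543,209),(609,208),(675,206)])]
M+=[((0,.188+.07*k,.012),'d',B(*p)) for k,p in enumerate([(599,375),(594,432),(589,497)])]
def T(p,m): c,s=np.cos(p[2]),np.sin(p[2]); return np.array([p[0]+c*m[0]-s*m[1],p[1]+s*m[0]+c*m[1],m[2]])
f=lambda p:np.concatenate([w2px('',T(p,m),cs if k=='s' else cd)-np.array(q) for m,k,q in M])
r=least_squares(f,[.45,-.05,0],loss='soft_l1');print(r.x[:2],np.degrees(r.x[2]));print(f(r.x).reshape(-1,2).round(1))
for n,e1,e2 in(('p1',(50,128),(86,177)),('p2',(184,201),(218,250))):
    a,b=[px2w('',A(*e),.088,cs) for e in(e1,e2)];print(n,(a+b)/2,np.degrees(np.arctan2(*(b-a)[1::-1])),np.linalg.norm(a-b))
for n,e1,e2 in(('p1',(640,66),(682,48)),('p2',(557,111),(604,101))):
    a,b=[px2w('',B(*e),.088,cd) for e in(e1,e2)];print(n,(a+b)/2,np.degrees(np.arctan2(*(b-a)[1::-1])),np.linalg.norm(a-b))
for n,uv,z in(('spool',(331,282),.06),('ipa',(246,258),.16),('mug',(187,260),.095),('bracket',(145,250),.0),('calip',(175,165),0),('green',(226,170),.05),('driver',(368,163),.01)):print(n,px2w('',uv,z,cs))
E
python3 fit.py
```

```text
[ 0.53923425 -0.0434528 ] -1.7762714960714265
[[ 0.7  3.9]
 [ 0.2 -0.5]
 [ 0.1  0.1]
 [ 0.3 -0.5]
 [ 0.2 -0.5]
 [ 0.  -0.2]
 [ 0.2 -0.4]
 [ 0.  -0.2]
 [-0.4 -0.3]]
p1 [ 0.50141612 -0.34290477  0.088     ] 34.004161951858514 0.07393657655620448
p2 [ 0.59356869 -0.20575906  0.088     ] 31.512789024741842 0.06717543725363916
p1 [ 0.48768912 -0.32440074  0.088     ] -137.49188096949354 0.07130230029339357
p2 [ 0.58194304 -0.20455989  0.088     ] -154.83847966196672 0.05887667931284023
spool [0.80508417 0.16206093 0.06      ]
ipa [ 0.76699552 -0.06638065  0.16      ]
mug [ 0.73506989 -0.2292573   0.095     ]
bracket [ 0.65227975 -0.37299426  0.        ]
calip [ 0.33970842 -0.3025678   0.        ]
green [ 0.40484911 -0.12722462  0.05      ]
driver [0.36881979 0.34723613 0.01      ]
```

```bash
cat >> h.py <<'E'
P0=np.array([.5392,-.0435]); PSI=np.radians(-1.776)
def tray(x,y,z): c,s=np.cos(PSI),np.sin(PSI); return np.array([P0[0]+c*x-s*y,P0[1]+s*x+c*y,z])
from scipy.spatial.transform import Rotation as Rn
def go(p,yaw):
    "row to bring the TCP to p, pointing down with tool x at yaw (deg)"
    o=bot.get_obs(); R=Rn.from_euler('xyz',o['tcp_rot'],degrees=True); G=Rn.from_euler('xyz',[-90,0,yaw],degrees=True)
    s=R.inv().apply(np.array(p)-o['ee_pos']); w=(R.inv()*G).as_rotvec()
    print('row',*s.round(4),*w.round(4),'| F',o['wrist_force'].round(1),'t',round(o['time'],1),'q',o['q'].round(0),'yaw',round(o['tcp_rot'][2],1))
E
python3 -c "
from h import *
go([.541,.02,.2],-91.8)"
```

```text
row -0.4191 0.0421 0.5254 0.0002 0.3122 -0.0012 | F [ 1.1 -0.6  0.9] t 0.1 q [-74.   5.  10.  95.   0.  90.] yaw -73.9
```

```bash
R='-0.4191 0.0421 0.5254 0 0.3122 0'
python3 -m crank '-0.210 0.021 0.263 0 0.156 0;-0.210 0.021 0.263 0 0.156 0;-0.210 0.021 0.263 0 0.156 0;-0.210 0.021 0.263 0 0.156 0;-0.4191 0.0421 0.5254 0 0.3122 0;-0.4191 0.0421 0.5254 0 0.3122 0;-0.4191 0.0421 0.5254 0 0.3122 0;-0.4191 0.0421 0.5254 0 0.3122 0' 0.3 60
python3 -c "
from h import *
go([.541,.02,.2],-91.8)"
```

```text
time: 0.9
ee_pos: [0.3792, -0.2079, 0.2176]
tcp_rot: [-90.0, -0.0, -91.8]
wrist_force: [0.5, -1.2, 0.5]
opening: 0.0297
row -0.2329 0.0176 0.1544 -0.0001 -0.0004 0.0001 | F [ 0.5 -1.2  0.5] t 0.9 q [-29. -11.  -8.  93.  -0. 153.] yaw -91.8
```

```bash

python3 -m crank '-0.2329 0.0176 0.1544 0 -1.2 0;-0.2329 0.0176 0.1544 0 -1.2 0;-0.2329 0.0176 0.1544 0 -1.2 0;-0.2329 0.0176 0.1544 0 -1.2 0;-0.2329 0.0176 0.1544 0 -1.2 0;-0.2329 0.0176 0.1544 0 -1.2 0;-0.2329 0.0176 0.1544 0 -1.2 0;-0.2329 0.0176 0.1544 0 -1.2 0' && python3 -m crank '0 0 0 0 -1.2 0;0 0 0 0 -1.2 0;0 0 0 0 -1.2 0;0 0 0 0 -1.2 0;0 0 0 0 -1.2 0;0 0 0 0 -1.2 0;0 0 0 0 -1.2 0;0 0 0 0 -1.2 0' 
python3 -c "
from h import *
go([.541,.02,.2],88.2)"
```

```text
time: 1.7
ee_pos: [0.5404, 0.0194, 0.1993]
tcp_rot: [-90.0, 0.1, -22.6]
wrist_force: [0.6, -1.1, 0.0]
opening: 0.0297
time: 2.5
ee_pos: [0.5401, 0.0182, 0.1998]
tcp_rot: [-90.0, 0.0, 46.1]
wrist_force: [0.0, 0.0, -0.7]
opening: 0.03
row 0.0019 -0.0002 0.0006 -0.0007 -0.7354 -0.0004 | F [ 0.   0.  -0.7] t 2.5 q [ 2.  3.  3. 90. -0. 46.] yaw 46.1
```

```bash

python3 -m crank '0 0 0 0 -.735 0;0 0 0 0 -.735 0;0 0 0 0 -.735 0;0 0 0 0 -.735 0;0 0 0 0 -.735 0;0 0 0 0 -.735 0;0 0 0 0 -.735 0'
python3 - <<'E'
from h import *
K=cal('wrist');shot('wrist','w1.png')
for p in ((0,.056,.068),(0,.118,.107),(-.062,.092,.086),(0,.004,.078),(0,0,.074)):print(p,tray(*p).round(4),w2px('',tray(*p),K).round(0))
np.save('w1cal.npy',np.array([K[0],K[1],np.tile(K[2],(3,1))]))
E
```

```text
time: 3.2
ee_pos: [0.5402, 0.0183, 0.2]
tcp_rot: [-90.0, 0.0, 87.6]
wrist_force: [0.6, -0.4, -0.0]
opening: 0.0298
(0, 0.056, 0.068) [0.5409 0.0125 0.068 ] [273. 204.]
(0, 0.118, 0.107) [0.5429 0.0744 0.107 ] [352. 217.]
(-0.062, 0.092, 0.086) [0.4801 0.0504 0.086 ] [317. 134.]
(0, 0.004, 0.078) [ 0.5393 -0.0395  0.078 ] [214. 208.]
(0, 0, 0.074) [ 0.5392 -0.0435  0.074 ] [210. 207.]
```

View pics/w1.png

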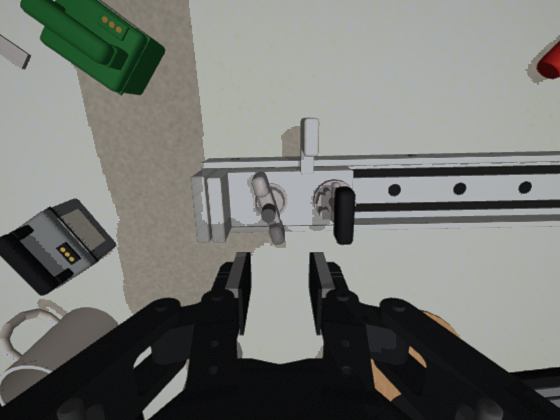

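```bash
python3 - <<'E'
from h import *
C=np.load('w1cal.npy');K=(C[0],C[1],C[2][0])
for k,p in enumerate([(394,190),(459,188),(525,187)]): print(px2w('',p,.012,K).round(4),tray(0,.188+.07*k,.012).round(4))
for n,p,z in(('pin',(344,215),.107),('tip1',(259,178),.084),('tip2',(279,240),.084),('lug',(310,124),.086)):print(n,px2w('',p,z,K).round(4))
E
```

```text
[0.5469 0.1416 0.012 ] [0.545  0.1444 0.012 ]
[0.5476 0.2115 0.012 ] [0.5472 0.2144 0.012 ]
[0.5495 0.2823 0.012 ] [0.5494 0.2843 0.012 ]
pin [0.5409 0.0684 0.107 ]
tip1 [0.5134 0.0022 0.084 ]
tip2 [0.5696 0.0164 0.084 ]
lug [0.472  0.0448 0.086 ]
```

```bash

python3 -m crank '0 0 0 0 1.19 0;0 0 0 0 1.19 0;0 0 0 0 1.19 0;0 0 0 0 1.19 0;0 0 0 0 1.19 0;0 0 0 0 1.19 0;0 0 0 0 1.19 0;0 0 0 0 1.19 0' >/dev/null
python3 -m crank '0 0 0 0 1.19 0;0 0 0 0 1.19 0;0 0 0 0 1.19 0;0 0 0 0 1.19 0;0 0 0 0 1.19 0;0 0 0 0 1.19 0;0 0 0 0 1.19 0;0 0 0 0 1.19 0'
python3 -c "
from h import *
go([.541,.0105,.11],-76)"
```

```text
time: 4.85
ee_pos: [0.5402, 0.0182, 0.2001]
tcp_rot: [-90.0, 0.0, -49.1]
wrist_force: [-0.4, -0.2, 0.4]
opening: 0.0295
row 0.0064 0.0901 -0.0045 0.0002 0.47 -0.0001 | F [-0.4 -0.2  0.4] t 4.8 q [  2.   3.   3.  90.   0. 141.] yaw -49.1
```

```bash

python3 -m crank '0.0064 0.04 -0.0045 0 .47 0;0.0064 0.09 -0.0045 0 .47 0;0.0064 0.09 -0.0045 0 .47 0;0.0064 0.09 -0.0045 0 .47 0;0.0064 0.09 -0.0045 0 .47 0'
python3 - <<'E'
from h import *
go([.541,.0105,.061],-76)
K=cal('wrist');shot('wrist','w2.png')
print(w2px('',[.541,.0105,.074],K))
E
```

```text
time: 5.35
ee_pos: [0.5417, 0.0105, 0.1112]
tcp_rot: [-89.9, -0.0, -75.4]
wrist_force: [0.1, 0.3, 0.2]
opening: 0.0294
row -0.0002 0.0502 -0.0007 -0.0014 0.011 0.0003 | F [0.1 0.3 0.2] t 5.3 q [  1.   3.  -6.  80.   0. 166.] yaw -75.4
[279.36662736 246.48476802]
```

View pics/w2.png

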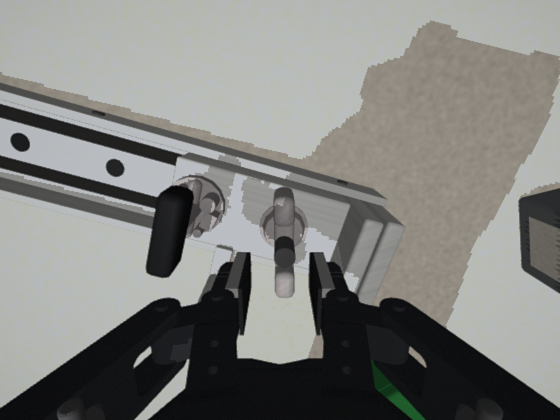

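```bash

python3 -m crank '0.0018 0.025 -0.0007 0 .011 0;0.0018 0.050 -0.0007 0 .011 0;0.0018 0.05 -0.0007 0 .011 0' && python3 -m crank '0 0 0 0 0 0;0 0 0 0 0 0;0 0 0 0 0 0;0 0 0 0 0 0' 1 25
python3 -c "
from h import *
go([.541,.0105,.061],-76)
print(bot.get_obs()['torque'])"
```

```text
time: 5.7
ee_pos: [0.54, 0.0085, 0.0585]
tcp_rot: [-90.1, 0.0, -76.0]
wrist_force: [-0.2, -1.3, -0.7]
opening: 0.0302
time: 6.1
ee_pos: [0.5405, 0.0079, 0.0602]
tcp_rot: [-90.1, -0.1, -76.1]
wrist_force: [1.1, -5.9, -15.3]
opening: 0.0243
row -0.0024 -0.0008 0.0011 0.0018 -0.0013 0.0011 | F [  1.1  -5.9 -15.3] t 6.1 q [  1.   4. -11.  75.  -0. 167.] yaw -76.1
[-1.09250002 -0.06584596 -0.00168286]
```

```bash

python3 -m crank '0 0 0 0 0 0;0 0 0 0 0 0;0 0 0 0 0 0'
python3 - <<'E'
from h import *
shot('wrist','w3.png')
E
```

```text
time: 6.4
ee_pos: [0.5405, 0.0079, 0.0602]
tcp_rot: [-90.1, -0.1, -76.1]
wrist_force: [0.5, -6.2, -14.5]
opening: 0.0246
```

View pics/w3.png

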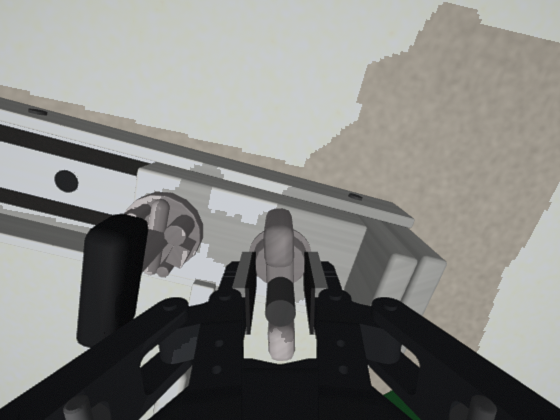

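```bash

python3 -m crank '0 0 0 0 0 0;0 0 0 0 0 0;0 -0.007 0 0 0 0;0 -0.007 0 0 0 0' 0.3 && python3 -m crank '0 0 0 0 0 0;0 0 0 0 0 0;0 0 0 0 0 0;0 0 0 0 0 0;0 0 0 0 0 0' 1 25
```

```text
time: 6.85
ee_pos: [0.5419, 0.0088, 0.0694]
tcp_rot: [-89.8, -0.0, -76.1]
wrist_force: [0.9, -0.7, 0.4]
opening: 0.0296
time: 7.35
ee_pos: [0.5415, 0.0081, 0.0681]
tcp_rot: [-89.9, -0.1, -76.1]
wrist_force: [0.2, -3.9, 6.2]
opening: 0.0116
```

```bash

python3 -m crank '0 0 0 0 0 0;0 0 0 0 -.15 0;0 0 0 0 -.3 0;0 0 0 0 -.45 0;0 0 0 0 -.6 0;0 0 0 0 -.75 0;0 -0.0005 0 0 -.9 0;0 -0.0006 0 0 -1.05 0' 1 50
python3 -m crank '0 0 0 0 -.15 0;0 0 0 0 -.3 0;0 0 0 0 -.45 0;0 0 0 0 -.6 0;0 -0.0005 0 0 -.75 0;0 -0.0005 0 0 -.9 0;0 -0.0007 0 0 -1.05 0;0 -0.0008 0 0 -1.2 0'
python3 -m crank '0 0 0 0 -.15 0;0 0 0 0 -.3 0;0 0 0 0 -.45 0;0 0 0 0 -.6 0;0 -0.0005 0 0 -.75 0;0 -0.0005 0 0 -.9 0;0 -0.0007 0 0 -1.05 0;0 -0.0007 0 0 -1.17 0'
python3 -c "
from h import *
go([.541,.009,.12],87.6)"
```

```text
time: 8.15
ee_pos: [0.5427, 0.0083, 0.0683]
tcp_rot: [-90.0, -0.2, -15.6]
wrist_force: [10.9, -2.2, -3.6]
opening: 0.0109
time: 8.95
ee_pos: [0.5447, 0.0089, 0.0691]
tcp_rot: [-90.3, -0.3, 53.2]
wrist_force: [19.8, 1.1, -9.9]
opening: 0.0112
time: 9.75
ee_pos: [0.5449, 0.009, 0.0698]
tcp_rot: [-90.4, 0.2, 120.2]
wrist_force: [20.8, 1.5, -8.9]
opening: 0.0107
row 0.0018 -0.0503 0.003 0.0082 0.569 -0.001 | F [20.8  1.5 -8.9] t 9.8 q [  1.   4. -10.  75.   0. -29.] yaw 120.2
```

```bash

python3 -m crank '0 0 0 0 0 0;0 0 0 0 0 0;0 0 0 0 0 0;0 -0.04 0 0 0 0;0 -0.07 0 0 0 0;0 -0.07 0 0 0 0' 0.25
python3 -c "
from h import *
go([.5435,.0705,.14],88)"
```

```text
time: 10.35
ee_pos: [0.5424, 0.0086, 0.1438]
tcp_rot: [-90.3, 0.2, 119.8]
wrist_force: [0.6, -1.0, -0.6]
opening: 0.0319
row 0.0532 0.0038 -0.0317 0.0059 0.5551 -0.0013 | F [ 0.6 -1.  -0.6] t 10.3 q [  1.   3.  -3.  84.   0. -29.] yaw 119.8
```

```bash

python3 -m crank '0.0532 0.0 -0.0317 .005 .555 0;0.0532 0.0 -0.0317 .005 .555 0;0.0532 0.0 -0.0317 .005 .555 0;0.0532 0.0 -0.0317 .005 .555 0;0.0532 0.0 -0.0317 .005 .555 0'
python3 - <<'E'
from h import *
go([.5435,.0705,.088],88)
K=cal('wrist');shot('wrist','w4.png')
print(w2px('',[.5435,.0705,.107],K))
E
```

```text
time: 10.85
ee_pos: [0.5415, 0.0707, 0.1386]
tcp_rot: [-89.7, 0.1, 88.0]
wrist_force: [-0.2, -0.5, 0.0]
opening: 0.0318
row -0.0 0.0506 -0.0023 -0.0059 -0.0009 -0.0015 | F [-0.2 -0.5  0. ] t 10.8 q [ 7.  4. -2. 84. -0.  9.] yaw 88.0
[279.53360658 253.3009452 ]
```

View pics/w4.png

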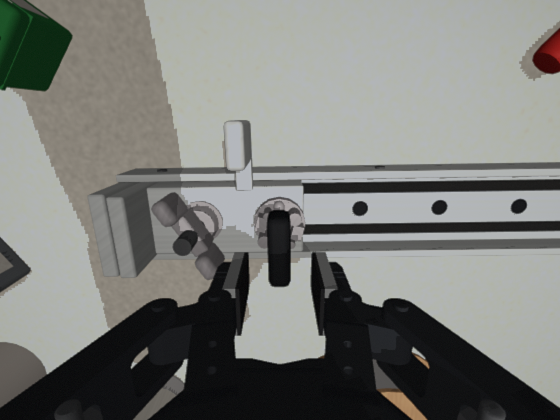

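```bash

python3 -m crank '0 0.025 0 -.006 0 0;0 0.05 0 -.006 0 0;0 0.05 0 -.006 0 0' && python3 -m crank '0 0 0 0 0 0;0 0 0 0 0 0;0 0 0 0 0 0;0 0 0 0 0 0;0 0 0 0 0 0' 1 40
```

```text
time: 11.2
ee_pos: [0.5397, 0.07, 0.0859]
tcp_rot: [-89.8, 0.1, 88.2]
wrist_force: [0.0, -0.4, 0.6]
opening: 0.0323
time: 11.7
ee_pos: [0.5418, 0.0704, 0.0902]
tcp_rot: [-90.1, 0.1, 88.1]
wrist_force: [-3.7, -2.4, 3.8]
opening: 0.0133
```

```bash

python3 -m crank '0 -.006 0 0 0 0;0 -.012 0 0 0 0;0 -.018 0 0 0 0;0 -.019 0 0 0 0;0 -.019 0 0 0 0' 1 60 && python3 -m crank '0 0 0 0 -.15 0;0 0 0 0 -.3 0;0 0 0 0 -.6 0;0 0 0 0 -.9 0;0 0 0 0 -1.2 0;0 0 0 0 -1.31 0;0 0 0 0 -1.31 0;0 0 0 0 -1.31 0'
```

```text
time: 12.2
ee_pos: [0.5417, 0.0704, 0.1083]
tcp_rot: [-90.1, 0.1, 88.1]
wrist_force: [-0.0, -2.8, -6.5]
opening: 0.0129
time: 13.0
ee_pos: [0.5433, 0.0704, 0.1086]
tcp_rot: [-90.0, 0.3, 157.1]
wrist_force: [10.2, -2.0, -6.8]
opening: 0.013
```

```bash

python3 -m crank '0 0 0 0 -.107 0;0 0 0 0 -.107 0;0 .004 0 0 -.107 0;0 .008 0 0 -.107 0;0 .009 0 0 -.107 0;0 .009 0 0 -.107 0' && python3 -m crank '0 0 0 0 0 0;0 0 0 0 0 0;0 0 0 0 0 0;0 -.03 0 0 0 0;0 -.05 0 0 0 0;0 -.05 0 0 0 0' 0.2
python3 - <<'E'
from h import *
go(tray(-.062,.092,.15),87)
K=cal('wrist');shot('wrist','w5.png')
E
```

```text
time: 13.6
ee_pos: [0.5437, 0.0705, 0.1003]
tcp_rot: [-90.0, 0.3, 162.9]
wrist_force: [7.8, -2.6, -3.6]
opening: 0.0128
time: 14.2
ee_pos: [0.5428, 0.0708, 0.1525]
tcp_rot: [-90.1, 0.3, 162.9]
wrist_force: [0.4, -0.0, 0.2]
opening: 0.0343
row 0.054 0.0022 0.0379 0.0047 1.3256 -0.0041 | F [ 0.4 -0.   0.2] t 14.2 q [  7.   3.  -2.  85.  -0. -65.] yaw 162.9
```

View pics/w5.png

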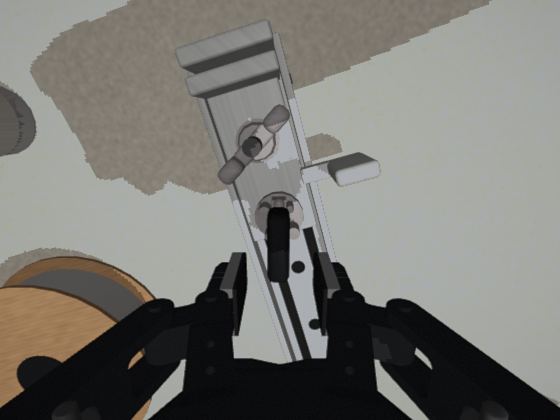

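```bash
sed -i 's/^P0=.*;/P0=np.array([.5393,-.0472]);/' h.py
python3 -m crank '0.025 0 .02 0 .3 0;0.054 0.002 .038 .0047 1.309 0;0.054 0.002 .038 .0047 1.309 0;0.054 0.002 .038 .0047 1.309 0;0.054 0.002 .038 .0047 1.309 0;0.054 0.002 .038 .0047 1.309 0;0.054 0.002 .038 .0047 1.309 0;0.054 0.002 .038 .0047 1.309 0' 0.2
python3 - <<'E'
from h import *
go(tray(-.062,.092,.15),88.2)
print(tray(-.062,.092,.15))
E
```

```text
time: 15.05
ee_pos: [0.4783, 0.05, 0.1461]
tcp_rot: [-89.8, 0.2, 93.8]
wrist_force: [0.5, 0.6, -0.7]
opening: 0.0343
row -0.0035 -0.0039 -0.0016 -0.0035 0.0983 -0.0039 | F [ 0.5  0.6 -0.7] t 15.1 q [  6.  -5. -11.  85.  -0.   2.] yaw 93.8
[0.48018105 0.04667732 0.15      ]
```

```bash

python3 -m crank '-.0035 0 -.0016 -.0035 .098 0;-.0035 .04 -.0016 -.0035 .098 0;-.0035 .08 -.0016 -.0035 .098 0;-.0035 .08 -.0016 -.0035 .098 0'  && python3 -m crank '0 0 0 0 0 0;0 0 0 0 0 0;0 0 0 0 0 0;0 0 0 0 0 0;0 0 0 0 0 0' 1 30
```

```text
time: 15.45
ee_pos: [0.4768, 0.046, 0.0616]
tcp_rot: [-89.6, 0.3, 88.6]
wrist_force: [-0.2, 0.4, 0.0]
opening: 0.0344
time: 15.95
ee_pos: [0.4809, 0.0466, 0.0687]
tcp_rot: [-90.2, 0.2, 88.6]
wrist_force: [-5.1, 2.1, 6.0]
opening: 0.0115
```

```bash

python3 -m crank '.008 0 0 0 0 0;.03 0 0 0 0 0;.06 0 -.0003 0 0 0;.09 0 -.0006 0 0 0;.125 0 -.0008 0 0 0;.16 0 -.001 0 0 0;.195 0 -.0013 0 0 0;.23 0 -.0015 0 0 0' 1 60; python3 -m crank '0 0 0 0 0 0'
```

```text
time: 16.75
ee_pos: [0.4859, 0.2775, 0.0686]
tcp_rot: [-90.0, 0.2, 88.6]
wrist_force: [-17.1, -4.3, 20.0]
opening: 0.011
time: 16.85
ee_pos: [0.486, 0.2807, 0.0687]
tcp_rot: [-90.0, -0.0, 88.8]
wrist_force: [-19.9, 1.8, 17.7]
opening: 0.0111
```

```bash

python3 -m crank '0 0 0 0 0 0;0 0 0 0 0 0;0 0 0 0 0 0;0 -.05 0 0 0 0;0 -.1 0 0 0 0;0 -.12 0 0 0 0;0 -.12 0 0 0 0' 0.2
python3 - <<'E'
from h import *
go([.588,-.205,.2],122)
E
```

```text
time: 17.55
ee_pos: [0.4893, 0.2769, 0.1905]
tcp_rot: [-90.4, 0.0, 88.5]
wrist_force: [0.0, -0.2, -0.0]
opening: 0.0339
row -0.4791 -0.0084 -0.1113 0.0071 -0.5846 -0.0028 | F [ 0.  -0.2 -0. ] t 17.6 q [30.  6.  5. 89. -0. 31.] yaw 88.5
```

```bash

python3 -m crank '-.24 -.008 -.055 .007 -.29 0;-.24 -.008 -.055 .007 -.29 0;-.24 -.008 -.055 .007 -.29 0;-.24 -.008 -.055 .007 -.29 0;-.24 -.008 -.055 .007 -.29 0;-.479 -.008 -.111 .007 -.585 0;-.479 -.008 -.111 .007 -.585 0;-.479 -.008 -.111 .007 -.585 0' -0.2; python3 -m crank '-.1 0 -.02 0 0 0;-.1 0 -.02 0 0 0'
python3 - <<'E'
from h import *
go([.588,-.205,.2],122)
E
```

```text
time: 18.35
ee_pos: [0.5646, -0.1017, 0.1948]
tcp_rot: [-89.5, 0.1, 122.3]
wrist_force: [1.2, 0.3, -0.2]
opening: 0.0511
time: 18.55
ee_pos: [0.6337, -0.1749, 0.1952]
tcp_rot: [-89.6, 0.1, 122.0]
wrist_force: [0.8, 0.5, 0.9]
opening: 0.0513
row -0.0013 -0.0044 0.0547 -0.0076 -0.0004 -0.002 | F [0.8 0.5 0.9] t 18.6 q [-15.  20.  22.  93.  -0. -47.] yaw 122.0
```

```bash

python3 -m crank '-.001 -.004 .0547 -.0076 0 0;-.001 -.004 .0547 -.0076 0 0;-.001 -.004 .0547 -.0076 0 0'
python3 - <<'E'
from h import *
K=cal('wrist');shot('wrist','w6.png')
print(bot.get_obs()['ee_pos'],bot.get_obs()['tcp_rot'])
np.save('w6cal.npy',np.array([K[0],K[1],np.tile(K[2],(3,1))]))
E
```

```text
time: 18.85
ee_pos: [0.5869, -0.2034, 0.1985]
tcp_rot: [-89.9, -0.0, 121.9]
wrist_force: [0.3, -0.2, 0.5]
opening: 0.051
[ 0.58744593 -0.20245487  0.19999094] [-9.00142679e+01  1.10091069e-01  1.22002364e+02]
```

View pics/w6.png

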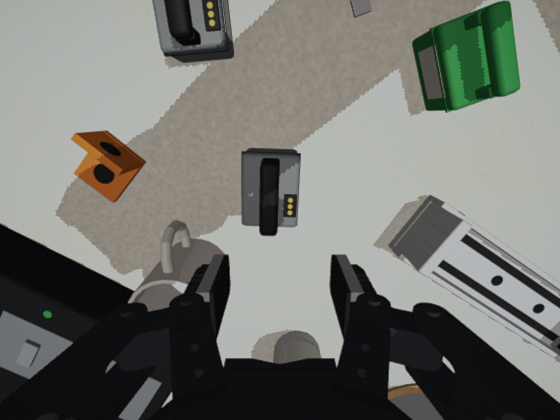

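```bash
python3 - <<'E'
from h import *
C=np.load('w6cal.npy');K=(C[0],C[1],C[2][0])
a,b=[px2w('',p,.088,K) for p in((270,160),(268.5,234))];m=(a+b)/2
print(a,b,m,np.degrees(np.arctan2(*(b-a)[1::-1])),np.linalg.norm(a-b))
go([m[0],m[1],.073],121)
E
```

```text
[ 0.55541118 -0.23192646  0.088     ] [ 0.610064   -0.20009603  0.088     ] [ 0.58273759 -0.21601124  0.088     ] 30.217012996336024 0.06324639393153864
row -0.0088 0.127 0.0112 0.0003 0.0175 -0.0019 | F [-0.7 -0.1  0.2] t 18.9 q [-19.  14.  16.  92.  -0. -51.] yaw 122.0
```

```bash

python3 -m crank '-.0088 .04 .0112 0 .03 0;-.0088 .08 .0112 0 .03 0;-.0088 .11 .0112 0 .03 0;-.0088 .122 .0112 0 .03 0;-.0088 .122 .0112 0 .03 0'; python3 -m crank '0 0 0 0 0 0;0 0 0 0 0 0;0 0 0 0 0 0;0 0 0 0 0 0;0 0 0 0 0 0;0 0 0 0 0 0' 1 60
```

```text
time: 19.4
ee_pos: [0.5827, -0.2145, 0.0781]
tcp_rot: [-90.0, 0.1, 120.4]
wrist_force: [-0.4, 0.4, 0.4]
opening: 0.0513
time: 20.0
ee_pos: [0.5844, -0.216, 0.0808]
tcp_rot: [-90.2, 0.3, 120.4]
wrist_force: [0.8, 0.3, 7.4]
opening: 0.0147
```

```bash

python3 -m crank '0 -.02 0 0 0 0;0 -.06 0 0 0 0;0 -.1 0 0 0 0;0 -.12 0 0 0 0;0 -.12 0 0 0 0' 
python3 - <<'E'
from h import *
go(tray(0,.038,.2),178.2)
E
```

```text
time: 20.5
ee_pos: [0.5841, -0.2158, 0.2022]
tcp_rot: [-90.2, 0.4, 120.4]
wrist_force: [0.1, -0.3, -3.7]
opening: 0.0145
row 0.2003 0.0012 -0.0668 0.0003 -1.0094 -0.0078 | F [ 0.1 -0.3 -3.7] t 20.5 q [-20.  14.  16.  91.  -0. -51.] yaw 120.4
```

```bash

python3 -m crank '.03 0 -.01 0 -.15 0;.06 0 -.02 0 -.3 0;.09 0 -.03 0 -.45 0;.12 0 -.04 0 -.6 0;.15 0 -.05 0 -.75 0;.18 0 -.06 0 -.87 0;.2 0 -.0668 0 -1.009 -.0078;.2 0 -.0668 0 -1.009 -.0078'; python3 -m crank '0 0 0 0 0 0'
python3 - <<'E'
from h import *
go(tray(0,.038,.2),178.2)
E
```

```text
time: 21.3
ee_pos: [0.5385, -0.0068, 0.1963]
tcp_rot: [-90.2, -0.4, 178.6]
wrist_force: [0.1, -0.8, -3.6]
opening: 0.0145
time: 21.4
ee_pos: [0.5391, -0.0088, 0.1967]
tcp_rot: [-90.1, -0.4, 178.1]
wrist_force: [-0.5, -0.7, -3.8]
opening: 0.0144
row -0.0014 -0.0034 0.0003 0.0018 -0.0012 0.0068 | F [-0.5 -0.7 -3.8] t 21.4 q [ -1.   3.   3.  90.   0. -89.] yaw 178.1
```

```bash

python3 -m crank '-.0014 .06 .0003 .0018 0 .0068;-.0014 .07 .0003 .0018 0 .0068;-.0014 .07 .0003 .0018 0 .0068;-.0014 .07 .0003 .0018 0 .0068'
python3 - <<'E'
from h import *
go(tray(0,.038,.2),178.2)
K=cal('wrist');shot('wrist','w7.png')
print([w2px('',tray(x,y,.034),K).round() for x in(-.037,-.031,.031,.037) for y in (.08,.11)])
E
```

```text
time: 21.8
ee_pos: [0.5405, -0.01, 0.1282]
tcp_rot: [-90.0, 0.1, 178.1]
wrist_force: [0.4, 0.7, -2.9]
opening: 0.0143
row -0.0 -0.0718 -0.0008 0.0001 -0.0024 -0.0012 | F [ 0.4  0.7 -2.9] t 21.8 q [ -1.   3.  -5.  82.   0. -89.] yaw 178.1
[array([324., 265.]), array([323., 296.]), array([317., 265.]), array([316., 297.]), array([242., 265.]), array([244., 297.]), array([235., 265.]), array([237., 297.])]
```

View pics/w7.png

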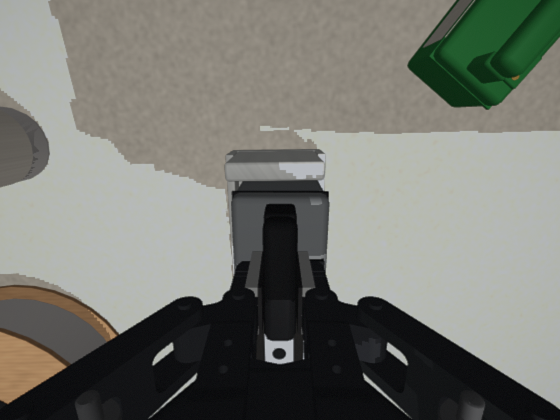

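```bash
python3 - <<'E'
from h import *
K=cal('wrist')
for p in((.539,180),(.539,152),(.539,163)): print(p[1],px2w('',(276.5,p[1]),.074,K).round(4))
print('ends',px2w('',(227,170),.074,K),px2w('',(326,170),.074,K), 'pack edge z.1036', px2w('',(280,192),.1035,K), px2w('',(233,230),.1035,K),px2w('',(328,230),.1035,K))
E
```

```text
180 [ 0.5418 -0.0467  0.074 ]
152 [ 0.5411 -0.064   0.074 ]
163 [ 0.5414 -0.0573  0.074 ]
ends [ 0.57228236 -0.05398692  0.074     ] [ 0.51084189 -0.05195359  0.074     ] pack edge z.1036 [ 0.53954973 -0.04618533  0.1035    ] [ 0.56640652 -0.02530585  0.1035    ] [ 0.51360589 -0.02359153  0.1035    ]
```

```bash
sed -i 's/^P0=.*;/P0=np.array([.5412,-.047]);/' h.py
python3 -m crank '-.0018 0 -.0015 0 0 0;-.0018 .01 -.0015 0 0 0;-.0018 .02 -.0015 0 0 0;-.0018 .028 -.0015 0 0 0;-.0018 .034 -.0015 0 0 0;-.0018 .034 -.0015 0 0 0;-.0018 .034 -.0015 0 0 0'
```

```text
time: 22.55
ee_pos: [0.5423, -0.0077, 0.0938]
tcp_rot: [-90.0, 0.1, 178.2]
wrist_force: [-0.7, -0.2, -4.2]
opening: 0.0145
```

```bash

python3 -m crank '0 .0015 0.001 0 0 0;0 .0015 .001 0 0 0;0 .0015 .001 0 0 0'; python3 -m crank '0 0 0 0 0 0;0 0 0 0 0 0;0 0 0 0 0 0;0 0 0 0 0 0;0 -.04 0 0 0 0;0 -.08 0 0 0 0;0 -.11 0 0 0 0;0 -.11 0 0 0 0' -0.2
python3 - <<'E'
from h import *
go([.495,-.338,.2],122)
E
```

```text
time: 22.85
ee_pos: [0.5426, -0.0089, 0.0928]
tcp_rot: [-90.0, 0.1, 178.2]
wrist_force: [-0.3, -0.3, -0.1]
opening: 0.0144
time: 23.65
ee_pos: [0.5437, -0.0088, 0.2073]
tcp_rot: [-90.0, 0.5, 178.2]
wrist_force: [0.5, -0.4, 0.9]
opening: 0.0508
row 0.0383 0.0069 0.3305 0.0045 0.9805 -0.0077 | F [ 0.5 -0.4  0.9] t 23.6 q [ -1.   3.   4.  91.   0. -89.] yaw 178.2
```

```bash

python3 -m crank '.006 0 .05 0 .15 0;.012 0 .1 0 .3 0;.018 0 .15 0 .45 0;.024 0 .2 0 .6 0;.03 0 .25 0 .75 0;.038 .007 .3305 .0045 .98 -.0077;.038 .007 .3305 .0045 .98 -.0077;.038 .007 .3305 .0045 .98 -.0077'
python3 - <<'E'
from h import *
import time
K=cal('wrist');shot('wrist','w8.png')
go([.495,-.338,.2],122)
np.save('w8cal.npy',np.array([K[0],K[1],np.tile(K[2],(3,1))]))
E
```

```text
time: 24.45
ee_pos: [0.4924, -0.3415, 0.1933]
tcp_rot: [-89.6, -0.3, 121.6]
wrist_force: [0.1, 0.3, -0.5]
opening: 0.0515
row 0.0003 -0.0062 -0.0026 -0.0066 -0.0026 0.0057 | F [0.4 0.5 0.2] t 24.5 q [-34.  11.  12.  91.  -0. -66.] yaw 121.9
```

View pics/w8.png

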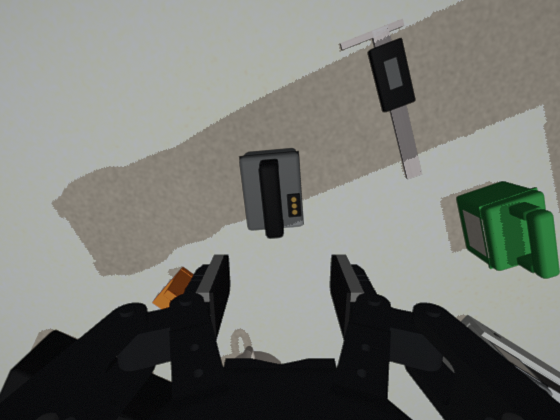

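```bash
python3 - <<'E'
from h import *
C=np.load('w8cal.npy');K=(C[0],C[1],C[2][0])
a,b=[px2w('',p,.088,K) for p in((269,161),(275.5,237))];m=(a+b)/2
y=np.degrees(np.arctan2(*(b-a)[1::-1]));print(m,y,np.linalg.norm(a-b))
go([m[0],m[1],.078],y+90)
E
```

```text
[ 0.48617967 -0.35142372  0.088     ] 35.95428228124434 0.06390544944841538
row -0.0072 0.1158 0.0111 -0.0064 -0.0716 0.0059 | F [0.4 0.5 0.2] t 24.5 q [-34.  11.  12.  91.  -0. -66.] yaw 121.9
```

```bash

python3 -m crank '-.0072 .04 .0111 0 -.0716 0;-.0072 .08 .0111 -.006 -.0716 .006;-.0072 .105 .0111 -.006 -.0716 .006;-.0072 .116 .0111 -.006 -.0716 .006;-.0072 .116 .0111 -.006 -.0716 .006'; python3 -m crank '0 0 0 0 0 0;0 0 0 0 0 0;0 0 0 0 0 0;0 0 0 0 0 0;0 0 0 0 0 0;0 0 0 0 0 0' 1 60
```

```text
time: 25.0
ee_pos: [0.487, -0.3486, 0.0782]
tcp_rot: [-90.0, -0.0, 126.2]
wrist_force: [-0.0, 0.2, -0.1]
opening: 0.0513
time: 25.6
ee_pos: [0.4884, -0.3506, 0.0814]
tcp_rot: [-90.1, 0.3, 126.1]
wrist_force: [1.8, -1.7, 6.8]
opening: 0.0146
```

```bash

python3 -m crank '0 -.02 0 0 0 0;0 -.06 0 0 0 0;0 -.1 0 0 0 0;0 -.125 0 0 0 0;0 -.125 0 0 0 0' 
python3 - <<'E'
from h import *
go(tray(0,.112,.2),178.2)
E
```

```text
time: 26.1
ee_pos: [0.4881, -0.3504, 0.2083]
tcp_rot: [-90.1, 0.4, 126.1]
wrist_force: [1.0, 0.4, -4.7]
opening: 0.0145
row 0.3022 0.0067 -0.2906 -0.0014 -0.9088 -0.0078 | F [ 1.   0.4 -4.7] t 26.1 q [-36.  11.  13.  92.  -0. -72.] yaw 126.1
```

```bash

python3 -m crank '.03 0 -.03 0 -.1 0;.06 0 -.06 0 -.2 0;.095 0 -.09 0 -.33 0;.13 0 -.125 0 -.45 0;.165 0 -.16 0 -.57 0;.2 0 -.192 0 -.68 0;.235 0 -.225 0 -.78 0;.265 0 -.255 0 -.87 0'
python3 - <<'E'
from h import *
go(tray(0,.112,.2),178.2)
E
```

```text
time: 26.9
ee_pos: [0.536, 0.0169, 0.2017]
tcp_rot: [-89.9, -0.1, 176.2]
wrist_force: [0.0, -0.2, -5.0]
opening: 0.0145
row -0.0055 0.0017 -0.0485 -0.0014 -0.0342 0.0012 | F [ 0.  -0.2 -5. ] t 26.9 q [  2.   3.   3.  91.  -0. -84.] yaw 176.2
```

```bash

python3 -m crank '-.003 0 -.025 0 -.0342 0;-.0055 0 -.0485 0 -.0342 0;-.0055 0.03 -.0485 0 -.0342 0;-.0055 0.06 -.0485 0 -.0342 0;-.0055 0.07 -.0485 0 -.0342 0;-.0055 0.07 -.0485 0 -.0342 0'
python3 - <<'E'
from h import *
go(tray(0,.112,.0945),178.2)
shot('wrist','w9.png');shot('scene','s9.png')
a=cv2.imread('pics/w9.png')[100:340,130:430];b=cv2.imread('pics/s9.png')[140:260,230:400]
c=np.zeros((600,800,3),np.uint8);a=cv2.resize(a,(500,400));c[:400,:500]=a;b=cv2.resize(b,(283,200));c[:200,510:793]=b
cv2.imwrite('pics/c9.png',c[:400])
E
```

```text
time: 27.5
ee_pos: [0.5443, 0.0624, 0.1311]
tcp_rot: [-89.9, -0.2, 177.9]
wrist_force: [-0.8, -0.1, -3.5]
opening: 0.0145
row -0.0004 0.0366 -0.0026 -0.0019 -0.0046 0.0035 | F [-0.8 -0.1 -3.5] t 27.5 q [  7.   4.  -3.  83.  -0. -81.] yaw 177.9
```

View pics/c9.png

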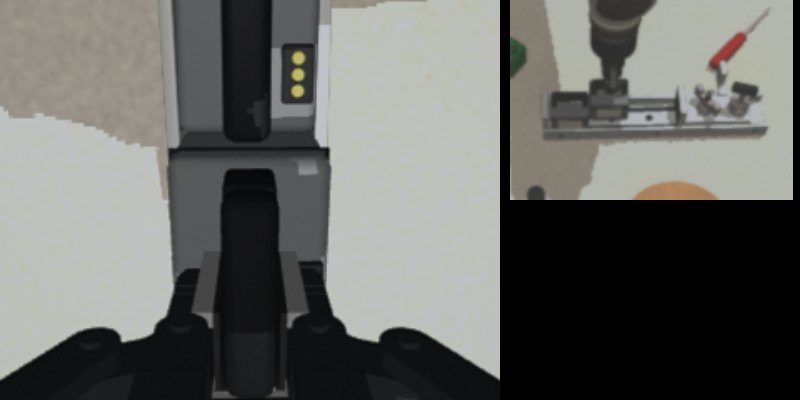

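```bash

python3 -m crank '0 0 -.0026 0 0 .003;0 .01 -.0026 -.002 -.004 .003;0 .02 -.0026 -.002 -.004 .003;0 .03 -.0026 -.002 -.004 .003;0 .0345 -.0026 -.002 -.004 .003;0 .0345 -.0026 -.002 -.004 .003;0 .0345 -.0026 -.002 -.004 .003'; python3 -m crank '0 .003 0 0 0 0;0 .003 0 0 0 0;0 .003 0 0 0 0'
```

```text
time: 28.3
ee_pos: [0.546, 0.0651, 0.0995]
tcp_rot: [-90.0, 0.3, 178.2]
wrist_force: [0.2, 0.2, -4.4]
opening: 0.0142
time: 28.6
ee_pos: [0.546, 0.0651, 0.0965]
tcp_rot: [-90.0, 0.3, 178.2]
wrist_force: [-0.3, -0.2, -4.8]
opening: 0.0145
```

```bash

python3 -m crank '.001 .002 0.000 0 0 0;.001 .003 0 0 0 0;.001 .0042 0 0 0 0;.001 .0042 0 0 0 0'
```

```text
time: 29.0
ee_pos: [0.5454, 0.0651, 0.0932]
tcp_rot: [-90.0, 0.3, 178.2]
wrist_force: [-1.4, -1.0, 4.2]
opening: 0.0147
```

```bash

python3 -m crank '0 -.0005 .0015 0 0 0;0 -.0005 .003 0 0 0;0 -.0005 .004 0 0 0;0 -.0005 .004 0 0 0'; python3 -m crank '0 0 0 0 0 0;0 0 0 0 0 0;0 0 0 0 0 0;0 0 0 0 0 0;0 -.04 0 0 0 0;0 -.08 0 0 0 0;0 -.11 0 0 0 0;0 -.11 0 0 0 0' -0.2
python3 - <<'E'
from h import *
go([.4875,.28,.17],88.6)
E
```

```text
time: 29.4
ee_pos: [0.5456, 0.0617, 0.0935]
tcp_rot: [-90.1, 0.4, 178.2]
wrist_force: [1.0, 5.8, 6.0]
opening: 0.0146
time: 30.2
ee_pos: [0.5459, 0.0611, 0.2074]
tcp_rot: [-90.1, 0.6, 178.2]
wrist_force: [0.3, 0.1, -0.3]
opening: 0.0513
row 0.0658 0.0369 -0.2168 0.0097 1.5631 -0.0077 | F [ 0.3  0.1 -0.3] t 30.2 q [  6.   4.   5.  90.  -0. -82.] yaw 178.2
```

```bash

python3 -m crank '.01 0 -.03 0 .15 0;.02 0 -.06 0 .3 0;.03 0 -.09 0 .45 0;.04 0 -.12 0 .6 0;.045 0 -.15 0 .75 0;.05 0 -.18 0 .9 0;.06 0 -.21 0 1.05 0;.0658 0 -.2168 0 1.19 0' .2
python3 - <<'E'
from h import *
go([.4862,.2795,.15],88.6)
E
```

```text
time: 31.0
ee_pos: [0.4847, 0.2822, 0.2013]
tcp_rot: [-90.2, 0.1, 109.8]
wrist_force: [0.3, -0.1, 0.1]
opening: 0.0344
row -0.003 0.0513 -0.0004 0.0032 0.3693 -0.0004 | F [ 0.3 -0.1  0.1] t 31.0 q [30.  6.  6. 90. -0. 10.] yaw 109.8
```

```bash

python3 -m crank '-.003 0 0 0 .15 0;-.003 0.02 0 .003 .3 0;-.003 0.05 0 .003 .369 0;-.003 0.08 0 .003 .369 0;-.003 0.115 0 .003 .369 0;-.003 0.133 0 .003 .369 0;-.003 0.133 0 .003 .369 0'
python3 -m crank '0 0 0 0 0 0;0 0 0 0 0 0;0 0 0 0 0 0;0 0 0 0 0 0;0 0 0 0 0 0' 1 40
python3 - <<'E'
from h import *
go([.4852,.1865,.0687],88.6)
E
```

```text
time: 31.7
ee_pos: [0.4853, 0.2759, 0.0658]
tcp_rot: [-89.8, 0.2, 88.8]
wrist_force: [-0.3, -0.2, -0.2]
opening: 0.0343
time: 32.2
ee_pos: [0.4875, 0.2775, 0.0706]
tcp_rot: [-90.2, -0.1, 88.9]
wrist_force: [-2.5, 1.4, 5.3]
opening: 0.0115
row -0.091 0.0018 0.0005 0.0028 0.0044 0.001 | F [-2.5  1.4  5.3] t 32.2 q [30.  6. -7. 76. -0. 31.] yaw 88.9
```

```bash

python3 -m crank '-.01 0 0 0 0 0;-.03 0 0 0 0 0;-.05 0 0 0 0 0;-.07 0 0 0 0 0;-.083 0 .0005 0 0 0;-.089 0 .0005 0 0 0;-.091 0 .0005 0 0 0;-.091 0 .0005 0 0 0' 1 60
python3 - <<'E'
from h import *
go([.4852,.1865,.0687],88.6)
E
```

```text
time: 33.0
ee_pos: [0.4856, 0.186, 0.0707]
tcp_rot: [-90.2, -0.0, 88.8]
wrist_force: [0.9, -0.8, 7.3]
opening: 0.0108
row 0.0005 0.002 0.0004 0.0037 0.0037 0.0005 | F [ 0.9 -0.8  7.3] t 33.0 q [ 21.   1. -13.  76.  -0.  22.] yaw 88.8
```

```bash

python3 -m crank '0 0 0 0 0 0;0 0 0 0 0 0;0 0 0 0 0 0;0 -.03 0 0 0 0;0 -.06 0 0 0 0;0 -.09 0 0 0 0;0 -.09 0 0 0 0' .2
python3 - <<'E'
from h import *
go([.5468,.21,.15],162.9)
E
```

```text
time: 33.7
ee_pos: [0.4862, 0.1868, 0.1636]
tcp_rot: [-90.4, -0.1, 88.9]
wrist_force: [-0.9, 0.2, 0.1]
opening: 0.0342
row 0.0244 0.0141 -0.06 0.0073 -1.2924 -0.0027 | F [-0.9  0.2  0.1] t 33.7 q [21. -0. -4. 86. -0. 22.] yaw 88.9
```

```bash

python3 -m crank '0.01 0 -.03 0 -.15 0;0.0244 .008 -.06 0 -.3 0;0.0244 .008 -.06 .007 -1.292 0;0.0244 .008 -.06 .007 -1.292 0;0.0244 .008 -.06 .007 -1.292 0;0.0244 .008 -.06 .007 -1.292 0;0.0244 .008 -.06 .007 -1.292 0;0.0244 .008 -.06 .007 -1.292 0'
python3 -m crank '0 0 0 0 -.102 0;0 0 0 0 -.102 0'
python3 - <<'E'
from h import *
go([.5468,.21,.1],162.9)
K=cal('wrist');shot('wrist','w10.png');print(w2px('',[.5468,.21,.117],K))
E
```

```text
time: 34.5
ee_pos: [0.545, 0.2093, 0.1506]
tcp_rot: [-89.7, -0.2, 158.0]
wrist_force: [0.1, 0.5, -0.1]
opening: 0.0341
time: 34.7
ee_pos: [0.545, 0.2093, 0.1508]
tcp_rot: [-89.7, -0.2, 163.5]
wrist_force: [0.1, -1.0, 0.4]
opening: 0.034
row -0.0017 0.0508 -0.0014 -0.0049 0.011 0.0032 | F [ 0.1 -1.   0.4] t 34.7 q [ 21.   9.   4.  86.  -0. -52.] yaw 163.5
[276.52932202 250.30900639]
```

View pics/w10.png

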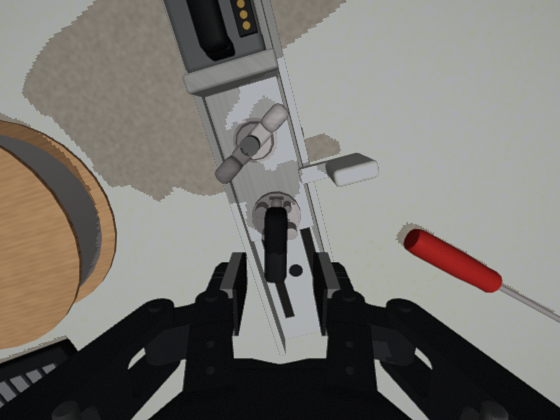

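```bash

python3 -m crank '-.002 .02 0 0 .011 0;-.002 .04 -.001 -.005 .011 0;-.002 .05 -.001 -.005 .011 0;-.002 .05 -.001 -.005 .011 0'
python3 -m crank '0 0 0 0 0 0;0 0 0 0 0 0;0 0 0 0 0 0;0 0 0 0 0 0;0 0 0 0 0 0' 1 60
python3 -m crank '0 -.004 0 0 0 0;0 -.008 0 0 0 0;0 -.0095 0 0 0 0;0 -.0095 0 0 0 0;0 -.0095 0 0 .15 0;0 -.0095 0 0 .3 0;0 -.0095 0 0 .45 0;0 -.0095 0 0 .6 0'
```

```text
time: 35.15
ee_pos: [0.5463, 0.2092, 0.0999]
tcp_rot: [-89.9, -0.3, 162.7]
wrist_force: [-0.5, -0.2, 1.0]
opening: 0.0339
time: 35.65
ee_pos: [0.5477, 0.2097, 0.1026]
tcp_rot: [-90.1, -0.1, 162.8]
wrist_force: [-1.2, -0.2, 6.2]
opening: 0.0129
time: 36.45
ee_pos: [0.5471, 0.2099, 0.1107]
tcp_rot: [-90.0, -0.2, 128.1]
wrist_force: [2.6, 2.8, -6.2]
opening: 0.0129
```

```bash

python3 -m crank '0 0 0 0 .15 0;0 0 0 0 .3 0;0 0 0 0 .45 0;0 0 0 0 .6 0;0 0 0 0 .7 0;0 0 0 0 .7 0;0 .004 0 0 .7 0;0 .007 0 0 .7 0'
python3 -m crank '0 .004 0 0 0 0;0 .008 0 0 0 0;0 .011 0 0 0 0;0 .0125 0 0 0 0;0 .0125 0 0 0 0'
```

```text
time: 37.25
ee_pos: [0.5469, 0.2104, 0.1037]
tcp_rot: [-89.8, -0.2, 88.4]
wrist_force: [2.0, 6.2, -6.0]
opening: 0.0127
time: 37.75
ee_pos: [0.547, 0.2105, 0.0929]
tcp_rot: [-89.9, -0.2, 88.4]
wrist_force: [-1.1, 4.6, 4.7]
opening: 0.0128
```

```bash

python3 -m crank '0 0 0 0 0 0;0 0 0 0 0 0;0 0 0 0 0 0;0 -.03 0 0 0 0;0 -.055 0 0 0 0;0 -.055 0 0 0 0' .25
python3 - <<'E'
from h import *
go([.5468,.1488,.14],120)
E
```

```text
time: 38.35
ee_pos: [0.5486, 0.2098, 0.1503]
tcp_rot: [-90.1, -0.2, 88.3]
wrist_force: [0.6, -0.3, 0.8]
opening: 0.032
row -0.0611 0.0101 0.0 0.0034 -0.553 0.0024 | F [ 0.6 -0.3  0.8] t 38.4 q [21.  9.  4. 85.  0. 23.] yaw 88.3
```

```bash

python3 -m crank '-.03 0 0 0 -.15 0;-.061 .005 0 .003 -.3 0;-.061 .01 0 .003 -.553 0;-.061 .01 0 .003 -.553 0;-.061 .01 0 .003 -.553 0;-.061 .01 0 .003 -.553 0'
python3 - <<'E'
from h import *
go([.5468,.1488,.0705],120)
K=cal('wrist');shot('wrist','w11.png')
for z in(.076,.086): print(w2px('',[.5468,.1488,z],K))
E
```

```text
time: 38.95
ee_pos: [0.5454, 0.1484, 0.1361]
tcp_rot: [-89.7, -0.2, 119.8]
wrist_force: [-0.5, -0.4, -0.1]
opening: 0.0319
row -0.0006 0.0656 -0.0017 -0.0045 -0.0031 0.0031 | F [-0.5 -0.4 -0.1] t 39.0 q [ 15.   7.   0.  84.   0. -15.] yaw 119.8
[278.60554129 234.39952182]
[278.59869515 240.11491546]
```

View pics/w11.png

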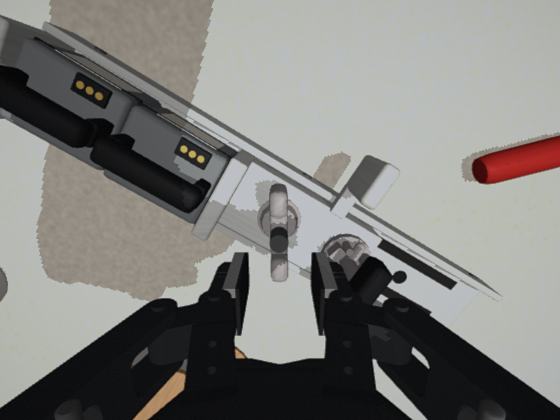

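```bash

python3 -m crank '-.0006 .03 -.001 -.0045 0 .003;-.0006 .055 -.001 -.0045 0 .003;-.0006 .065 -.001 -.0045 0 .003;-.0006 .065 -.001 -.0045 0 .003'
python3 -m crank '0 0 0 0 0 0;0 0 0 0 0 0;0 0 0 0 0 0;0 0 0 0 0 0;0 0 0 0 0 0' 1 50
python3 -m crank '0 0 0 0 .15 0;0 0 0 0 .3 0;0 0 0 0 .45 0;0 0 0 0 .6 0;0 .0005 0 0 .75 0;0 .0005 0 0 .9 0;0 .0007 0 0 1.05 0;0 .0008 0 0 1.2 0'
python3 -m crank '0 0 0 0 .15 0;0 0 0 0 .3 0;0 0 0 0 .45 0;0 0 0 0 .6 0;0 .0005 0 0 .75 0;0 .0005 0 0 .9 0;0 .0007 0 0 1.05 0;0 .0008 0 0 1.2 0'
```

```text
time: 39.4
ee_pos: [0.5455, 0.1485, 0.0702]
tcp_rot: [-89.9, -0.0, 120.0]
wrist_force: [-0.0, 0.8, 0.8]
opening: 0.032
time: 39.9
ee_pos: [0.547, 0.1488, 0.073]
tcp_rot: [-90.2, 0.0, 120.0]
wrist_force: [-0.6, 0.4, 6.7]
opening: 0.0104
time: 40.7
ee_pos: [0.547, 0.1484, 0.0722]
tcp_rot: [-90.1, -0.1, 50.9]
wrist_force: [-1.8, -2.4, 7.3]
opening: 0.0109
time: 41.5
ee_pos: [0.5466, 0.1485, 0.0717]
tcp_rot: [-89.9, -0.1, -17.9]
wrist_force: [-5.4, -1.9, 12.2]
opening: 0.0106
```

```bash

python3 -m crank '0 0 0 0 .15 0;0 0 0 0 .3 0;0 0 0 0 .45 0;0 0 0 0 .6 0;0 .0005 0 0 .73 0;0 .0005 0 0 .73 0'
python3 -c "
from h import *
print(bot.get_obs()['torque'])"
python3 -m crank '0 0 0 0 0 0;0 0 0 0 0 0;0 0 0 0 0 0;0 -.03 0 0 0 0;0 -.06 0 0 0 0;0 -.06 0 0 0 0' .25
python3 -m crank '0 0 0 0 -.15 0;0 0 0 0 -.3 0;0 0 0 0 -.45 0;0 0 0 0 -.6 0;0 0 0 0 -.75 0;0 0 0 0 -.9 0;0 0 0 0 -1.05 0;0 0 0 0 -1.2 0'
python3 -m crank '0 0 0 0 -.15 0;0 0 0 0 -.3 0;0 0 0 0 -.45 0;0 0 0 0 -.6 0;0 0 0 0 -.75 0;0 0 0 0 -.9 0;0 0 0 0 -1.05 0;0 0 0 0 -1.2 0'
python3 -c "
from h import *
go([.5466,.1486,.069],120)"
```

```text
time: 42.1
ee_pos: [0.5464, 0.1486, 0.0717]
tcp_rot: [-89.9, -0.0, -59.6]
wrist_force: [-7.1, -1.4, 14.7]
opening: 0.0105
[-0.34268128  1.58827216 -0.03298208]
time: 42.7
ee_pos: [0.5481, 0.149, 0.1336]
tcp_rot: [-89.6, -0.1, -59.3]
wrist_force: [-0.7, -0.4, -0.3]
opening: 0.0321
time: 43.5
ee_pos: [0.5462, 0.1485, 0.1287]
tcp_rot: [-90.0, 0.0, 9.8]
wrist_force: [0.2, -0.5, -0.3]
opening: 0.032
time: 44.3
ee_pos: [0.5462, 0.1485, 0.1287]
tcp_rot: [-90.0, -0.0, 78.5]
wrist_force: [-0.3, -0.4, 0.1]
opening: 0.0321
row 0.0002 0.0597 -0.0004 -0.0001 -0.7237 0.0002 | F [-0.3 -0.4  0.1] t 44.3 q [15.  6. -1. 83.  0. 27.] yaw 78.5
```

```bash

python3 -m crank '0 0 0 0 -.15 0;0 0 0 0 -.3 0;0 0 0 0 -.45 0;0 0 0 0 -.6 0;0 0.03 0 0 -.729 0;0 0.05 0 0 -.729 0;0 0.058 0 0 -.729 0;0 0.058 0 0 -.729 0'
python3 -m crank '0 0 0 0 0 0;0 0 0 0 0 0;0 0 0 0 0 0;0 0 0 0 0 0;0 0 0 0 0 0' 1 70
python3 -m crank '0 0 0 0 .08 0;0 0 0 0 .16 0;0 0 0 0 .22 0;0 0 0 0 .26 0;0 0 0 0 .28 0;0 0 0 0 .28 0'
python3 -c "
from h import *
print(bot.get_obs()['torque'])"
```

```text
time: 45.1
ee_pos: [0.5456, 0.1483, 0.07]
tcp_rot: [-89.9, -0.0, 119.9]
wrist_force: [-0.3, -0.7, 0.4]
opening: 0.032
time: 45.6
ee_pos: [0.5468, 0.1488, 0.0728]
tcp_rot: [-90.1, 0.0, 120.0]
wrist_force: [-3.0, 0.4, 5.2]
opening: 0.01
time: 46.2
ee_pos: [0.5468, 0.1488, 0.0727]
tcp_rot: [-90.1, -0.0, 103.9]
wrist_force: [-2.4, 0.1, 6.0]
opening: 0.01
[0.0273951  0.47685836 0.20631588]
```

```bash

python3 -m crank '0 0 0 0 .03 0;0 0 0 0 .06 0;0 0 0 0 .08 0;0 0 0 0 .08 0'
python3 -c "
from h import *
print(bot.get_obs()['torque'])"
python3 -m crank '0 0 0 0 .03 0;0 0 0 0 .06 0;0 0 0 0 .08 0;0 0 0 0 .08 0'
python3 -c "
from h import *
print(bot.get_obs()['torque'])"
```

```text
time: 46.6
ee_pos: [0.5468, 0.1488, 0.0727]
tcp_rot: [-90.1, -0.0, 99.4]
wrist_force: [-2.4, -0.6, 5.8]
opening: 0.0097
[-0.08868004  0.44091601  1.02934655]
time: 47.0
ee_pos: [0.5469, 0.1488, 0.0728]
tcp_rot: [-90.1, -0.0, 94.9]
wrist_force: [-1.3, -0.8, 6.4]
opening: 0.0099
[-0.16828014  0.46571309  1.90239286]
```

```bash

python3 -m crank '0 0 0 0 0 0;0 0 0 0 0 0;0 0 0 0 0 0;0 0 0 0 0 0;0 -.03 0 0 0 0;0 -.08 0 0 0 0;0 -.1 0 0 0 0;0 -.1 0 0 0 0' .25
python3 -m crank '-.15 0 .15 0 0 0;-.15 0 .15 0 0 0;-.15 0 .15 0 0 0;-.15 0 .15 0 0 0;-.15 0 .15 0 0 0;-.15 0 .15 0 0 0' 
python3 - <<'E'
from h import *
shot('wrist','w12.png');shot('scene','s12.png');shot('side','d12.png')
b=cv2.imread('pics/s12.png')[130:250,200:410];d=cv2.imread('pics/d12.png')[150:340,240:360];w=cv2.imread('pics/w12.png')
c=np.zeros((600,800,3),np.uint8);c[:286,:500]=cv2.resize(b,(500,286));c[:475,500:800]=cv2.resize(d,(300,475));c[290:600,:413]=cv2.resize(w,(413,310))
cv2.imwrite('pics/c12.png',c)
E
```

```text
time: 47.8
ee_pos: [0.5477, 0.1489, 0.1753]
tcp_rot: [-90.4, -0.1, 94.7]
wrist_force: [0.6, 0.4, -0.1]
opening: 0.0316
time: 48.4
ee_pos: [0.4084, -0.0144, 0.1709]
tcp_rot: [-90.0, -0.0, 94.6]
wrist_force: [0.1, 0.6, 1.0]
opening: 0.0319
```

View pics/c12.png

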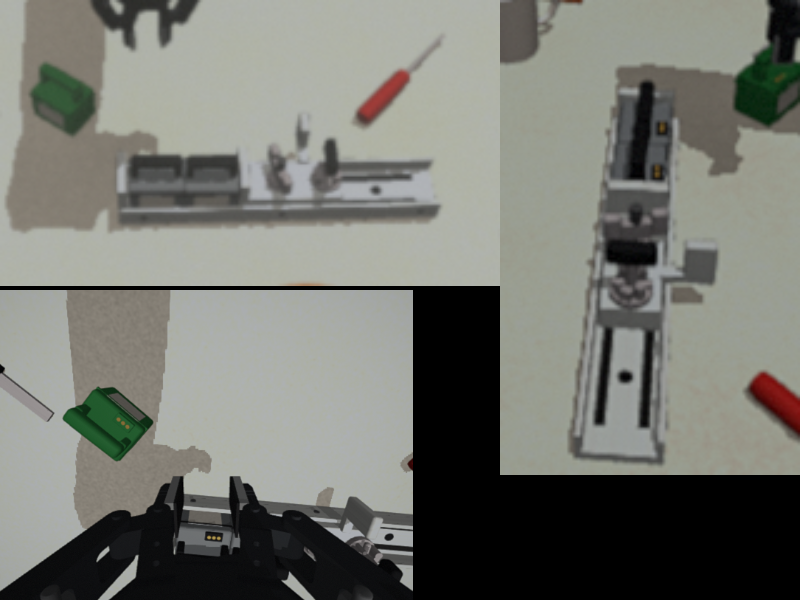

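```bash
python3 -c "
from h import *
print(bot.job_done(), bot.get_obs()['time'])"
```

```text
the job is handed in; nothing more can be done
the job is handed in; nothing more can be done
```

The job is handed in at about 49 s of the 210 s allowed. Both packs present are loaded, and the stop is pinned and clamped behind them.

**What I did:**
- Turned the wing nut back about 196°.
- Drew the spring pin, turned it 75° and parked it.
- Slid the stop open by about 0.234 m.
- Stood the two grey packs upright end to end from the fixed end. There was no third pack on the bench.
- Slid the stop to about 0.1395 m, for the 0.140 m hole, and let the pin down.
- Tightened the nut again.

**Last checks:**
- **Packs and stop:** The final pictures show both packs in the channel with the stop close behind them, though they cannot show a gap of a millimetre or two. The green look-alike and the screwdriver are where they were. The other bystanders were not measured again.
- **Pin:** Its head lies across the channel, and its height when let down worked out within about 1 mm of home. I judged this from the gripper's height and did not tug the stop.
- **Nut:** The torque reached 1.9 N m, with the gripper about 9° past the original tight angle, which I took as finger flex against the end stop.

**What went wrong on the way:**
- The first nut grasp closed on its collar, so I raised the gripper and gripped again.
- Side force at the wrist reached about 21 N while undoing the nut.
- The bench cameras and the wrist camera disagreed by 3 to 6 mm on where the tray lay. I corrected the tray position from the wrist views and the grasps.

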